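# Open the colorimeter's sprung lid

### The job

Get the colorimeter ready for a sample: press down the release tab at its front with a fingertip so that the sprung lid pops up, then push the lid back all the way until it stops, and leave it standing open. Nothing is to be picked up: the colorimeter stays where it stands, and the things around it are left alone.

Things in the scene. Friction and masses are not known exactly. Their poses are not given: they have to be found in the camera images.
- colorimeter: Bench colorimeter, loose, 1.4-1.9 kg. Origin: middle of its underside, on the fixed tray's floor (6 mm above the bench; pine rim 22 mm). +x runs from front (tab) to back (hinge), z up. Grey base 190 (x -100..+90) x 150 (y -75..75) x 40 mm high; white housing on it at x -40..+90, top 70 mm up, flat keypad at y +15..+70. Lid and tab are centred on y = -30 mm.
- tab_pad (a point): Centre of the top of the release tab's level steel pad, in front of the housing: 36 (x) x 26 (y) x 5 mm, at colorimeter x -80, y -30, 61 mm up. It tips down about a level axis 38 mm behind this point; fully pressed this point is 10 mm lower. Needs 2 N to start, 6 N at full travel. Its stem rises just in front of the lid to 86 mm up, its 20 mm wide nose hooks 2.5 mm over the lid's front edge.
- tab (a joint): Tilt of the release tab, rad: 0 up (latched), 0.26 fully pressed; the nose lets go of the lid at about 0.11. A spring brings it back up.
- lid_hinge (a point): Middle of the lid's hinge axis, level along the colorimeter's y, at colorimeter x = +45, y = -30 mm, 72 mm above its underside.
- lid_front (a point): Middle of the lid's front edge, at its lower face, moving with the lid: 89 mm from the hinge. The lid is a black flat plate 89 mm (hinge to front) x 70 mm wide x 7 mm thick, 60 g. When closed it lies level on the housing, its front edge at colorimeter x = -44 mm.
- lid (a joint): Lid angle, rad: 0 closed and latched, 1.57 upright, 1.75 fully open at its stop, leaning back. Once the tab is pressed a spring pin lifts the lid to about 0.7 within about 0.5 s. From there the stiff hinge (0.055 N m) keeps it at any angle where it is left. The pin (7 mm thick) then stands 25 mm out of the housing at colorimeter x +15, y -3 mm.
- reagent: Bystander: amber bottle, 54 mm across, 120 mm tall, upright; origin at the centre of its underside.
- beaker: Bystander: glass beaker, 68 mm across, 85 mm tall; origin at the centre of its underside.
- rack: Bystander: white cuvette rack 50 x 100 x 30 mm with two clear cuvettes reaching 53 mm; origin at the centre of its underside.
- slidebox: Bystander: white slide box 80 x 34 x 26 mm; origin at the centre of its underside.
Things that resemble listed ones, but are neither listed nor needed, are in the scene too. What is shaped like the colorimeter but yellow is not meant.

How it is judged:
On the way, in this order (a step that is already met when the one before it is completed fails the run):
1. the release tab is pressed down (value of joint tab above 0.1 rad and value of joint lid below 0.2 rad).
2. the lid has sprung up (value of joint lid above 0.5 rad), for 0.1 s.
At the end, for the whole second after the job is handed in: The lid stands at rest within 0.1 rad of its open stop (above 1.65 rad), the tab is back up (below 0.06 rad), the colorimeter stands level within 20 mm of where it was, and the four bystanders are within 15 mm of where they were (value of joint lid above 1.65 rad and value of joint tab below 0.06 rad and distance of colorimeter from where it was at the start of the episode below 0.02 m and angle between colorimeter's own z axis and vertical below 0.05 rad and linear speed of colorimeter below 0.01 m/s and velocity of joint lid between -0.05 and 0.05 rad/s and distance of each of reagent, beaker, rack, slidebox from where it was at the start of the episode below 0.015 m); the robot touches nothing.
It fails at once if the colorimeter is shoved more than 20 mm, lifted or tipped (distance of colorimeter from where it was at the start of the episode above 0.02 m or angle between colorimeter's own z axis and vertical above 0.1 rad).
It fails at once if a bystander is moved more than 15 mm, lifted or tipped (distance of any of reagent, beaker, rack, slidebox from where it was at the start of the episode above 0.015 m or angle between any of reagent, beaker, rack, slidebox's own z axis and vertical above 0.2 rad).
It also fails if it takes over 38 s, if anything falls off the work surface, if the arm or the gripper's body presses on something with over 40 N, if the wrist force passes 120 N, or if a joint passes its speed limit or range.

### The arm

A 6-joint arm with a two-finger parallel gripper is mounted at the origin on the work surface. World frame = base frame: x ahead of the robot, y to its left, z up, the work surface at z = 0. Lengths are in m, angles in rad, forces in N, time in s.
With the tool pointing down it reaches from about 0.275 to 1 m from the base axis. Payload 8.4 kg.
Tool frame: the origin (TCP) lies on the centre line of the jaws, within the pads' length; the fingertips stand 17 mm ahead of it and the grasp point (between the pads) lies 2 mm behind it (bot.tcp_to_tips is the z of the fingertips in the tool frame, in m); z points along the fingers, y is the line along which they close (so a half turn about z gives the same grasp; the last joint's range is limited). The gripper opens to 85 mm and grips with 20 to 120 N. Pads are 22 mm wide; open, the fingers measure 114 mm over their backs; the gripper's body (76 mm by 85 mm) begins 54 mm behind the grasp point. The pads swing forward as they close: fully open they stand 13 mm farther back than shut.
Start: joints at [1.228, 0.353, 1.633, -0, 1.155, -0.002], TCP at [0.209, 0.589, 0.225] pointing down, gripper open.
Joint ranges: [-2.63, 2.63], [-0.92, 2.1], [0.06, 2.66], [-1.3, 4.44], [0, 2.69], [-3.02, 3.02]. Speed limits (rad/s): [2.22, 2.22, 2.79, 3.14, 3.14, 3.14].

### API

Orientations are given as a unit quaternion [x, y, z, w].
In Python, from workcell import bot, hand, kinematics, get_obs, vision, hand_in gives the robot as it stands. The module is installed in compiled form; this text tells all that it offers. Calls block until the motion is done:
- bot.reach(position, orientation): joint-space move of the TCP to a pose.
- bot.servo_line(position, ori=None, velocity=0.15): straight line of the TCP; ori=None keeps the orientation; velocity is the mean speed in m/s.
- bot.goto_joints(angles): joint-space move.
- hand.move_gripper(opening, strength=None): finger opening in m; strength is the grip in N (None keeps the last); returns when the fingers have stopped.
- bot.dwell(seconds).
- kinematics.solve_ik(position, orientation): joint angles nearest the present ones, or None.
- get_obs(): the state.
- vision.read_camera(name): name is "scene" or "top"; returns a dict with "frame" (480x640x3 uint8, red, green, blue), "intrinsics" (3x3 intrinsics, pixels), "dist" ([k1, k2, p1, p2, k3] as OpenCV has them; the pictures are not rectified), "view" (4x4, takes a point from world to camera coordinates). Camera axes: x right, y down, z forward; pixel columns grow to the right and rows downward; lengths in m; the calibration is good to about 2 mm. A picture is of the moment at which its call begins. There is no depth.
A pose or a line that the arm cannot do raises bot.IKError and nothing moves.
- hand_in(): hands the job in; it is judged then, once.
The state is a dict: "time_s": time; "joint_pos": joint angles; "joint_vel": joint speeds; "joint_efforts": joint torques, N m; "position": TCP position; "orientation": TCP orientation; "wrist_force": force on the tool from outside, world axes, zero at the start; "ft_torque": the same for the moment, N m; "gripper_width": finger opening in m; "grip_force": force on a finger pad.
Only numpy, scipy, OpenCV 4.12 (cv2) and the standard library are available. Lean on these libraries where they do the work, as an engineer would, in place of code of your own. Each camera call takes 0.05 s, during which the arm holds its last target. There are 200 camera calls.

## Working session

There is one attempt and no reset: what is moved stays moved. The work goes in short steps, each a Python script; the robot and the scene stay as the last script left them, time stands still between calls to the robot, and variables do not carry over. Pictures are saved under pics/ and viewed, at most 10 in all, crops included, and the job is handed in when it is done.

```bash
mkdir -p pics
cat > h.py <<'E'
import cv2, numpy as np
from workcell import bot, hand, kinematics, get_obs, vision, hand_in
def snap(n,f=None):
    d=vision.read_camera(n)
    if f: cv2.imwrite(f,d["frame"][:,:,::-1])
    return d
def ray(d,px,z):
    K=np.array(d["intrinsics"]);V=np.array(d["view"])
    p=cv2.undistortPoints(np.array(px,float).reshape(-1,1,2),K,np.array(d["dist"],float)).reshape(-1,2)
    R,t=V[:3,:3],V[:3,3];c=-R.T@t
    w=np.c_[p,np.ones(len(p))]@R
    return c+w*((z-c[2])/w[:,2])[:,None]
def proj(d,P):
    V=np.array(d["view"])
    return cv2.projectPoints(np.array(P,float).reshape(-1,3),cv2.Rodrigues(V[:3,:3])[0],V[:3,3],np.array(d["intrinsics"]),np.array(d["dist"],float))[0].reshape(-1,2)
E
python3 - <<'E'
from h import *
import pickle
D={n:snap(n,f"pics/{n}0.png") for n in("scene","top")}
pickle.dump(D,open("d0.pkl","wb"))
for n in D:
  V=np.array(D[n]["view"]);print(n,-V[:3,:3].T@V[:3,3],V[2,:3])
o=get_obs();print(o["time_s"],o["orientation"],o["gripper_width"],bot.tcp_to_tips)
E
```

```text
scene [1.3577778  0.31038858 0.87562869] [-0.73637375 -0.22787356 -0.6370458 ]
top [ 0.27712246 -0.0100079   1.24061728] [ 0.14065289  0.0131244  -0.98997198]
0.1 [ 1.69563194e-01  9.85519102e-01 -6.40097650e-04 -1.14845078e-04] 0.08509733495339303 0.017
```

View pics/scene0.png

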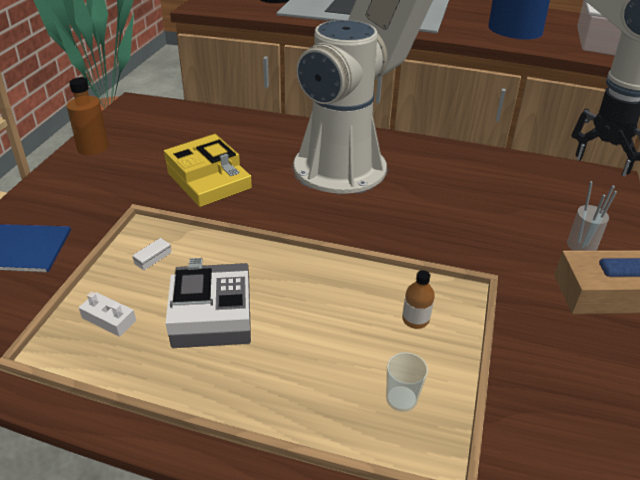

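View pics/top0.png

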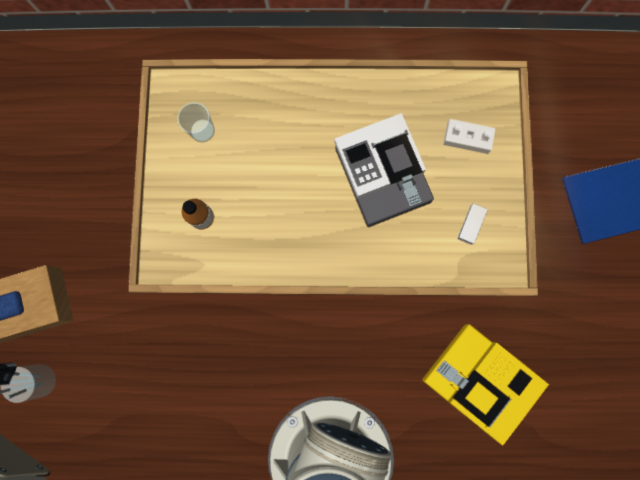

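The scene shows the white and grey colorimeter in the tray: top px (385,170), scene px (210,305). A yellow lookalike stands outside it at top (485,385), scene (207,168). The tray one fits because it is grey and white. I'll confirm that in one enlarged crop.

Run:
```python
import cv2,numpy as np
a=cv2.imread("pics/top0.png")[105:235,325:445]; b=cv2.imread("pics/scene0.png")[250:350,160:260]
a=cv2.resize(a,None,fx=4,fy=4,interpolation=cv2.INTER_CUBIC);b=cv2.resize(b,(310,310),interpolation=cv2.INTER_CUBIC)
c=np.zeros((520,790,3),np.uint8);c[:520,:480]=a;c[:310,480:]=b
cv2.imwrite("pics/crop.png",c)
```

```text
(no output)
```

View pics/crop.png

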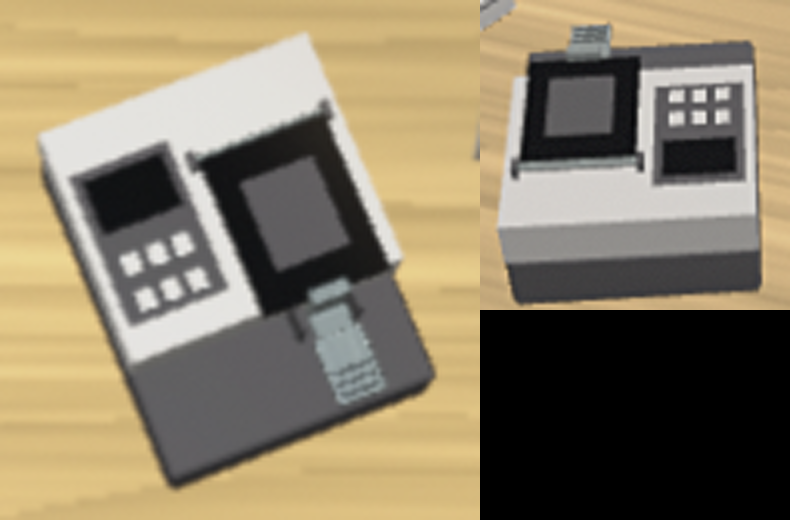

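The crop confirms it: grey base, white housing, black lid, and steel tab at crop (345,365), which is top px (411,196). The corners are clear enough to fit a pose.

```bash
cat >> h.py <<'E'
def colpose(d,uv,loc,z):
    W=np.array([ray(d,[p],zz)[0] for p,zz in zip(uv,z)])[:,:2];L=np.array(loc,float)
    a=(L-L.mean(0))@[1,1j];b=(W-W.mean(0))@[1,1j]
    th=np.angle(np.vdot(a,b));R=np.array([[np.cos(th),-np.sin(th)],[np.sin(th),np.cos(th)]])
    t=W.mean(0)-R@L.mean(0)
    return th,t,(W-(L@R.T+t))*1000
E
python3 - <<'E'
from h import *
import pickle
D=pickle.load(open("d0.pkl","rb"))
c=np.array([(40,138),(305,35),(400,265),(130,362),(435,375),(173,485)])/4+[325-.4,105-.4]
loc=np.array([(90,75),(90,-75),(-40,-75),(-40,75),(-100,-75),(-100,75)])/1000
th,t,r=colpose(D["top"],c,loc,[.076]*4+[.046]*2)
print(th,t);print(r.round(1))
R=lambda x,y,z:[*(t+np.array([[np.cos(th),-np.sin(th)],[np.sin(th),np.cos(th)]])@[x,y]),z+.006]
for p in [(-.08,-.03,.061),(.045,-.03,.072),(-.044,-.03,.072)]:
  P=R(*p);print(np.round(P,4),proj(D["top"],P)[0].round(1),proj(D["scene"],P)[0].round(1))
for n,px in dict(beaker=(205,132),reagent=(203,220),rack=(469,140),slide=(473,225)).items(): print(n,ray(D["top"],[px],.006)[0].round(3))
c,s=np.cos,np.sin
from scipy.spatial.transform import Rotation as Ro
for yaw in (th,th+np.pi/2,th-np.pi/2,th+np.pi):
  q=(Ro.from_euler("z",yaw)*Ro.from_euler("x",np.pi)).as_quat()
  P=R(-.08,-.03,.1);print(yaw,kinematics.solve_ik(P,q))
E
```

```text
0.3818048800411013 [ 0.60155145 -0.10818929]
[[-0.8 -1.5]
 [ 0.1 -0. ]
 [-2.4  1. ]
 [ 1.6  0.2]
 [ 2.4  1.3]
 [-1.  -1. ]]
[ 0.5385 -0.1658  0.067 ] [411.8 196.3] [193.6 262.7]
[ 0.6545 -0.1193  0.078 ] [389.2 140. ] [189.6 302.7]
[ 0.5719 -0.1524  0.078 ] [405.7 179.1] [192.  270.6]
beaker [0.695 0.28  0.006]
reagent [0.497 0.276 0.006]
rack [ 0.679 -0.301  0.006]
slide [ 0.49  -0.305  0.006]
0.3818048800411013 [-3.01411486e-01  4.01271131e-01  1.86627865e+00 -4.44089210e-16
  8.74042869e-01  8.87579960e-01]
1.952601206835998 [-0.30141149  0.40127113  1.86627865  0.          0.87404287 -0.68321637]
-1.1889914467537952 [-3.01411486e-01  4.01271131e-01  1.86627865e+00 -4.44089210e-16
  8.74042869e-01  2.45837629e+00]
3.5233975336308943 [-0.30141149  0.40127113  1.86627865  0.          0.87404287 -2.25401269]
```

```bash
cat >> h.py <<'E'
from scipy.spatial.transform import Rotation as Ro
TH=.3818;T=np.array([.60155,-.10819]);Q=(Ro.from_euler("z",TH)*Ro.from_euler("x",np.pi)).as_quat()
def W(x,y,h):
    "colorimeter coords in mm of fingertip -> TCP world"
    R=np.array([[np.cos(TH),-np.sin(TH)],[np.sin(TH),np.cos(TH)]])
    return np.r_[T+R@[x/1000,y/1000],h/1000+.006+bot.tcp_to_tips]
E
python3 - <<'E'
from h import *
hand.move_gripper(0.0)
bot.reach(W(-84,-30,170),Q)
bot.servo_line(W(-84,-30,70),velocity=.12)
o=get_obs();print(o["time_s"],o["wrist_force"],o["position"]-W(-84,-30,70),o["gripper_width"])
snap("top","pics/t1.png");snap("scene","pics/s1.png")
import cv2
a=cv2.imread("pics/t1.png")[105:235,325:445]; b=cv2.imread("pics/s1.png")[200:330,140:260]
cv2.imwrite("pics/c1.png",cv2.resize(np.hstack([a,b]),None,fx=3.3,fy=3.3,interpolation=cv2.INTER_CUBIC))
E
```

```text
4.75 [-0.03996267 -0.34614777 -0.77066173] [ 0.00055306 -0.00016099  0.00061918] -0.00021546402016524906
```

View pics/c1.png

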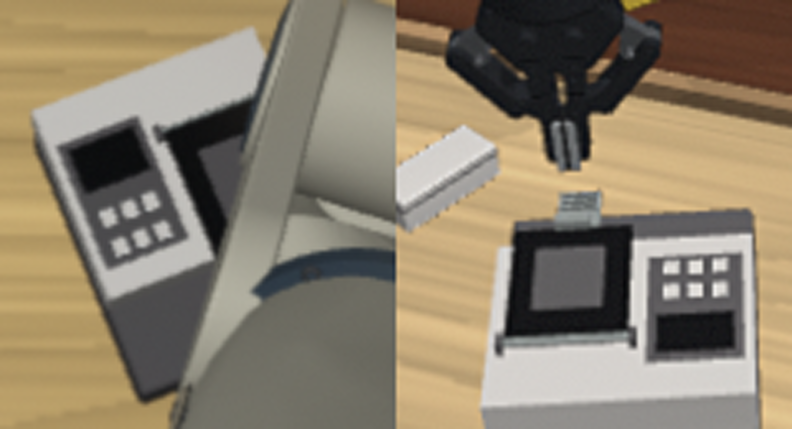

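The tips (right half, crop (568,168)) hover in front of and above the ribbed pad at (578,205). I'll compare the projected tip point with that.

Run:
```python
from h import *
import pickle
D=pickle.load(open("d0.pkl","rb"))["scene"]
o=get_obs();p=np.array(o["position"])
f=lambda P:((proj(D,P)[0]-[140,200])*3.3+[396,0]).round(0)
R=Ro.from_quat(o["orientation"]).as_matrix();print(R.round(3),o["wrist_force"])
for a in(-.01,0,.017): print(a,f(p+R@[0,0,a]))
for dx in(-.011,.011): print(f(p+R@[dx,0,.017]))
for x,y,h in[(-98,-30,61),(-80,-30,61),(-62,-30,61),(-98,-17,61),(-98,-43,61),(-48,-30,86)]: print(x,y,h,f(W(x,y,h)-[0,0,.017]))
```

```text
[[ 0.928  0.373  0.001]
 [ 0.373 -0.928 -0.   ]
 [ 0.001  0.001 -1.   ]] [0.47130412 0.1622519  0.94209566]
-0.01 [566. 157.]
0 [568. 170.]
0.017 [571. 191.]
[572. 179.]
[570. 203.]
-98 -30 61 [574. 188.]
-80 -30 61 [573. 207.]
-62 -30 61 [571. 227.]
-98 -17 61 [595. 187.]
-98 -43 61 [553. 189.]
-48 -30 86 [565. 211.]
```

Run:
```python
from h import *
F=lambda:np.mean([get_obs()["wrist_force"] for _ in range(5)],0)
bot.dwell(.2);f0=F();h=66
print(get_obs()["time_s"],f0)
while h>48:
    bot.servo_line(W(-82,-32,h),velocity=.03);f=F()-f0
    print(h,f.round(2))
    if f[2]>1.5: break
    h-=1.5
print(get_obs()["time_s"])
snap("scene","pics/s2.png")
b=cv2.imread("pics/s2.png")[180:330,110:310]
cv2.imwrite("pics/c2.png",cv2.resize(b,None,fx=4,fy=4,interpolation=cv2.INTER_CUBIC))
```

```text
5.05 [ 0.73805346 -0.03610193 -0.7119492 ]
66 [-1.09  0.39  0.44]
64.5 [-0.02  0.34  0.51]
63.0 [-0.88 -0.15  0.2 ]
61.5 [-1.04 -0.2   0.75]
60.0 [-1.63  0.74  0.74]
58.5 [-1.15 -0.65  0.41]
57.0 [-1.59 -1.84  0.42]
55.5 [-1.27  0.67  0.58]
54.0 [-1.17 -0.7   1.73]
7.3667
```

View pics/c2.png

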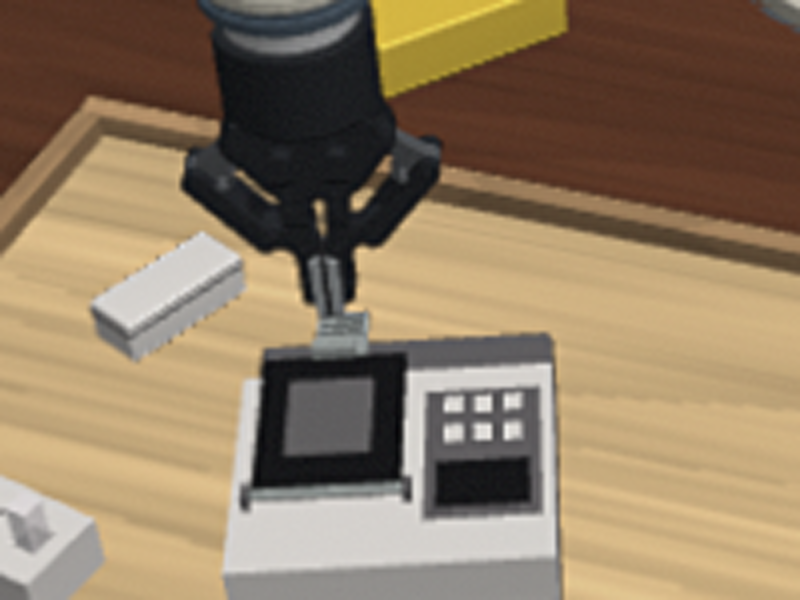

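The fingertip's end at crop (325,312) is hidden at, or just behind, the pad's front edge at (343,315). The pad also sits about 6 mm to the +y side. I'll compute which offset this is.

Run:
```python
from h import *
import pickle
D=pickle.load(open("d0.pkl","rb"))
R=np.array([[np.cos(TH),-np.sin(TH)],[np.sin(TH),np.cos(TH)]])
L=lambda n,px,z:((ray(D[n],[px],z)[0][:2]-T)@R*1000).round(1)
s=lambda u,v:(110+u/4-.4,180+v/4-.4)
for nm,p in dict(padFL=(320,312),padFR=(370,315),tip=(327,312),tipL=(303,303),tipR=(353,303)).items():
  print(nm,[(h,L("scene",s(*p),.006+h/1000)) for h in(54,61,66,72)])
t=lambda u,v:(325+u/4-.4,105+v/4-.4)
for p in[(340,404),(383,395),(325,345),(365,330)]: print("top",p,L("top",t(*p),.067))
# static landmarks of the scene view: housing top corners at h=70
for p in[(225,575),(555,558)]: print("house back",L("scene",s(*p),.076))
for p in[(255,353),(403,353),(248,490),(405,488)]: print("lid",L("scene",s(*p),.085))
o=get_obs();print(o["position"]-W(-82,-32,54),o["joint_efforts"],o["wrist_force"])
```

```text
padFL [(54, array([-104.8,  -40.2])), (61, array([-96.6, -39. ])), (66, array([-90.7, -38.1])), (72, array([-83.6, -37. ]))]
padFR [(54, array([-100.4,  -14.4])), (61, array([-92.2, -13.4])), (66, array([-86.3, -12.6])), (72, array([-79.3, -11.7]))]
tip [(54, array([-104.5,  -36.6])), (61, array([-96.3, -35.4])), (66, array([-90.4, -34.5])), (72, array([-83.3, -33.5]))]
tipL [(54, array([-112.7,  -49.4])), (61, array([-104.4,  -48.1])), (66, array([-98.4, -47.1])), (72, array([-91.3, -46. ]))]
tipR [(54, array([-110.6,  -23.6])), (61, array([-102.3,  -22.4])), (66, array([-96.4, -21.6])), (72, array([-89.3, -20.7]))]
top (340, 404) [-96.4 -18.4]
top (383, 395) [-100.1  -40.7]
top (325, 345) [-65.  -23.1]
top (365, 330) [-65.3 -45.2]
house back [ 92.5 -70.3]
house back [93.  77.7]
lid [-46.9 -65.9]
lid [-41.3   6.6]
lid [ 48.2 -62. ]
lid [52.3 10.2]
[-3.98372570e-05  2.34200348e-05 -5.87143112e-05] [-2.01569492e-04 -5.80316412e+01 -2.55001062e+01  1.69891887e-04
 -1.72644712e-03 -3.92934155e-06] [ 0.45774876 -0.32789698 -0.32675733]
```

```bash
cat >> h.py <<'E'
def F():
    v=[]
    for _ in range(6): bot.dwell(.02); v.append(get_obs()["wrist_force"])
    return np.mean(v,0)
E
python3 - <<'E'
from h import *
bot.servo_line(W(-78,-27,60),velocity=.06);f0=F();h=54
while h>=42:
    bot.servo_line(W(-78,-27,h),velocity=.04);f=F()-f0
    print(h,f.round(2))
    if f[2]>2: break
    h-=2
print(get_obs()["time_s"])
snap("scene","pics/s3.png")
b=cv2.imread("pics/s3.png")[180:330,110:310]
cv2.imwrite("pics/c3.png",cv2.resize(b,None,fx=4,fy=4,interpolation=cv2.INTER_CUBIC))
E
```

```text
54 [ 0.14 -0.13  0.07]
52 [ 0.37 -0.17  0.34]
50 [ 0.32 -0.38 -0.05]
48 [ 0.02  0.06 -0.25]
46 [ 0.19 -0.24  0.02]
44 [-0.24 -0.42 -0.08]
42 [ 0.09 -0.02  0.33]
10.3167
```

View pics/c3.png

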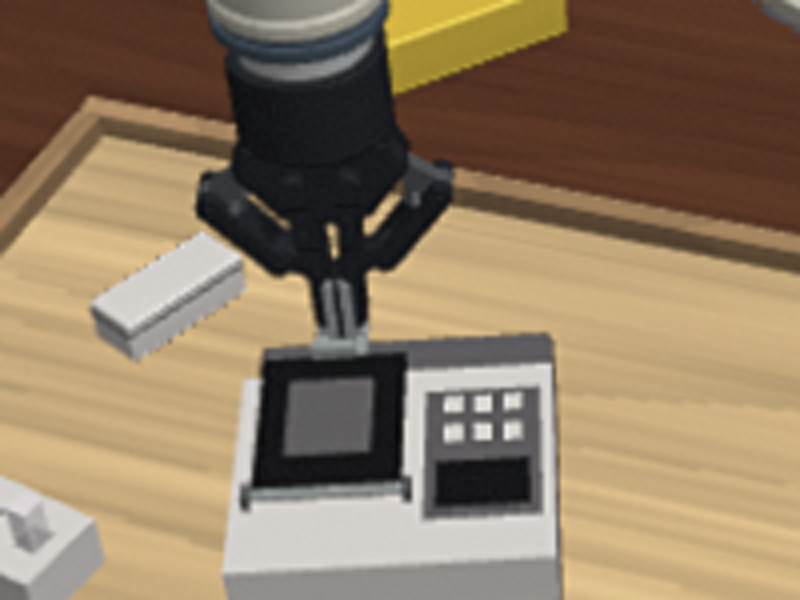

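The tip, now centred on the pad, hides the ribs and ends at crop (340,333), with only the nose showing at (340,343). There's no contact yet, so the real tips stand higher than assumed. I'll go on down under force control.

Run:
```python
from h import *
bot.servo_line(W(-80,-28,42));f0=F();h=40.5;c=None
while h>=22:
    bot.servo_line(W(-80,-28,h),velocity=.04);f=F()-f0
    print(h,f.round(2))
    if f[2]>4.8: break
    h-=1.5
print(get_obs()["time_s"])
snap("scene","pics/s4.png")
b=cv2.imread("pics/s4.png")[180:330,110:310]
cv2.imwrite("pics/c4.png",cv2.resize(b,None,fx=4,fy=4,interpolation=cv2.INTER_CUBIC))
```

```text
40.5 [ 0.39 -0.14  0.21]
39.0 [ 0.04  0.13 -0.1 ]
37.5 [ 0.42 -0.02  1.58]
36.0 [-0.28 -0.71  3.3 ]
34.5 [-1.12 -1.75  4.2 ]
33.0 [-1.65 -2.13  5.06]
12.8167
```

View pics/c4.png

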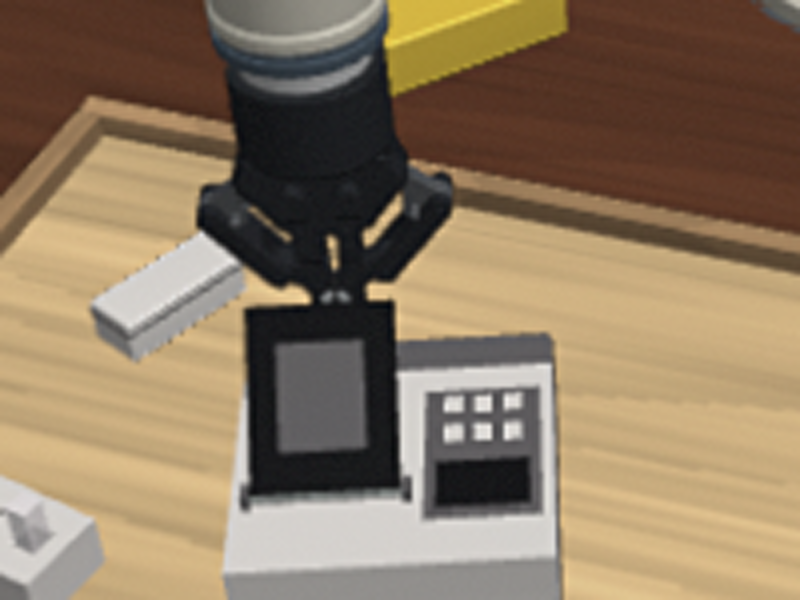

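The lid has sprung up: its front edge is now at crop (320,305). Contact came at a commanded 38 mm, so the true tip height is the commanded one plus about 22 mm. Next: retreat, then push the lid back.

Run:
```python
from h import *
Z=-22
bot.servo_line(W(-88,-28,70+Z),velocity=.08)
bot.servo_line(W(-75,-29,108+Z),velocity=.12)
f0=F();ux=np.array([np.cos(TH),np.sin(TH),0])
print(get_obs()["time_s"],f0.round(2))
bot.servo_line(W(-40,-29,110+Z),velocity=.08);print(((F()-f0)@ux).round(2))
bot.servo_line(W(0,-29,118+Z),velocity=.06);print(((F()-f0)@ux).round(2),(F()-f0).round(2))
bot.servo_line(W(28,-29,125+Z),velocity=.05);print(((F()-f0)@ux).round(2),(F()-f0).round(2),get_obs()["time_s"])
snap("scene","pics/s5.png");snap("top","pics/t5.png")
a=cv2.imread("pics/t5.png")[80:230,305:455]; b=cv2.imread("pics/s5.png")[180:330,130:280]
cv2.imwrite("pics/c5.png",cv2.resize(np.hstack([a,b]),None,fx=2.66,fy=2.66,interpolation=cv2.INTER_CUBIC))
```

```text
13.8167 [-0.08  0.08 -0.18]
-0.05
0.27 [-0.19  0.04  0.58]
0.31 [-0.34 -0.01  0.29] 16.4667
```

View pics/c5.png

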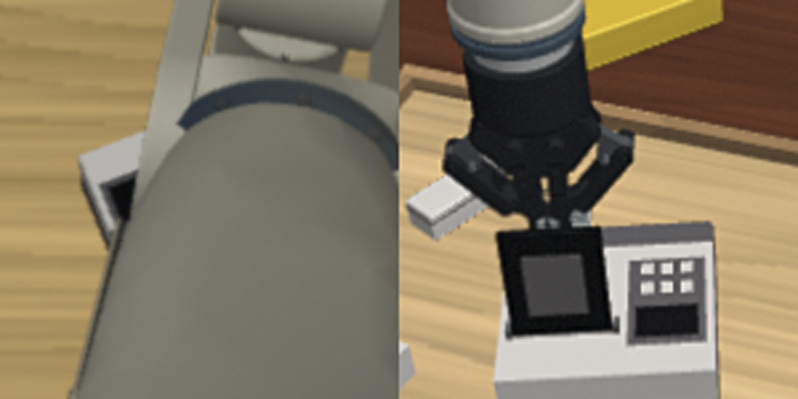

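The lid's top edge is at crop (552,230), scene px (187.5,266.5), lower than before, so it has swung back. I'll estimate the lid angle and the tip by projection.

Run:
```python
from h import *
import pickle
D=pickle.load(open("d0.pkl","rb"))["scene"]
G=lambda x,y,h:(proj(D,W(x,y,h)-[0,0,.017])[0]).round(1)
for a in np.arange(.6,1.8,.1):
  x=45-89*np.cos(a)+7*np.sin(a);h=72+89*np.sin(a)+7*np.cos(a);print(a.round(1),x.round(),h.round(),G(x,-65,h),G(x,5,h))
o=get_obs();p=o["position"];print(p-W(28,-29,103),o["gripper_width"])
R=Ro.from_quat(o["orientation"]).as_matrix()
for a in(-.13,-.054,-.02,0,.017): print(a,proj(D,p+R@[0,0,a])[0].round(1))
```

```text
0.6 -25.0 128.0 [169.5 256.2] [206.8 254.3]
0.7 -19.0 135.0 [168.8 255.6] [206.4 253.6]
0.8 -12.0 141.0 [168.  255.4] [205.9 253.4]
0.9 -5.0 146.0 [167.3 255.7] [205.5 253.7]
1.0 3.0 151.0 [166.6 256.5] [205.1 254.5]
1.1 11.0 154.0 [165.9 257.8] [204.7 255.8]
1.2 19.0 157.0 [165.3 259.6] [204.4 257.6]
1.3 28.0 160.0 [164.7 261.8] [204.1 259.8]
1.4 37.0 161.0 [164.2 264.6] [203.8 262.5]
1.5 46.0 161.0 [163.7 267.8] [203.6 265.7]
1.6 55.0 161.0 [163.3 271.4] [203.5 269.3]
1.7 63.0 159.0 [163.  275.4] [203.3 273.3]
1.8 72.0 157.0 [162.7 279.7] [203.3 277.6]
[-1.24463400e-04 -6.44986886e-05  6.78738464e-06] 0.00016175643816799572
-0.13 [178.6 220.2]
-0.054 [184.  254.6]
-0.02 [186.3 269. ]
0 [187.6 277.2]
0.017 [188.6 284.1]
```

The lid angle is about 1.49 rad. I'll push on in small steps until the stop is felt.

Run:
```python
from h import *
f0=F();ux=np.array([np.cos(TH),np.sin(TH),0]);x=32
while x<58:
    bot.servo_line(W(x,-29,103),velocity=.04);f=(F()-f0)@ux
    print(x,f.round(2))
    if f<-2.5: break
    x+=2.5 if x<40 else 1.5
snap("scene","pics/s6.png");print(get_obs()["time_s"])
bot.servo_line(W(-10,-29,108),velocity=.12)
bot.servo_line(W(-75,-29,150),velocity=.2)
d=snap("scene","pics/s7.png");print(get_obs()["time_s"])
a=cv2.imread("pics/s6.png")[190:340,120:270];b=cv2.imread("pics/s7.png")[190:340,120:270]
cv2.imwrite("pics/c7.png",cv2.resize(np.hstack([a,b]),None,fx=2.66,fy=2.66,interpolation=cv2.INTER_CUBIC))
```

```text
32 -0.15
34.5 -0.18
37.0 0.1
39.5 -0.01
42.0 0.19
43.5 -0.01
45.0 -0.31
46.5 -1.06
48.0 -5.49
19.8667
21.0833
```

View pics/c7.png

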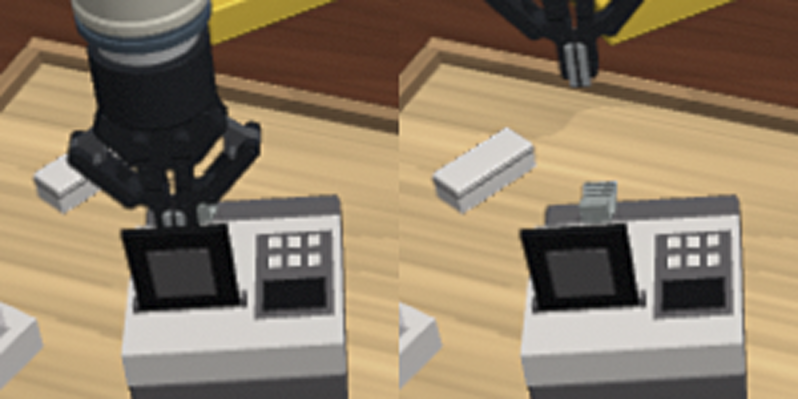

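The stop was felt (force rose to 5.5 N). After retreating, the lid edge stays at crop (575,228), which is v≈276 and about 1.73 rad. The tab is back up, the base hasn't shifted, and the arm is clear of everything.

```bash
python3 -c "
from h import *
print(hand_in())"
```

```text
the job is handed in; nothing more can be done
None
```

The job is handed in, with no verdict returned: I pressed the tab, the lid popped up, and I pushed it to its stop, where it stands at about 1.73 rad by camera estimate; the tab is back up and the colorimeter didn't visibly move.

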